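Fit the keyed hand crank and wind the inspection tray to its stop

ROBOT

A 6-joint arm with a two-finger parallel gripper is mounted at the origin on the work surface. World frame = base frame: x ahead of the robot, y to its left, z up, the work surface at z = 0. Lengths are in m, angles in rad, forces in N, time in s.
With the tool pointing down it reaches from about 0.35 to 0.925 m from the base axis. Payload 6.4 kg.
Tool frame: the origin (TCP) lies at the very end of the fingers, on their centre line; the grasp point (between the pads) lies 19 mm behind it (ctrl.hold_point_z is the distance from the TCP to the grasp point, in m); z points along the fingers, x is the direction in which the jaws open and shut, and the axes are right-handed (so a half turn about z gives the same grasp; the last joint's range is limited). The gripper opens to 94 mm and grips with 3 to 60 N. Pads are 16 mm wide; open, the fingers measure 119 mm over their backs; the gripper's body (75 mm by 177 mm) begins 78 mm behind the grasp point.
Start: joints at [0.973, 0.245, 1.558, -0, 1.339, -0.174], TCP at [0.267, 0.593, 0.205] pointing down, gripper open.
Joint ranges: [-3.13, 3.13], [-1.02, 2.26], [0.13, 2.54], [-0.95, 4.09], [0.21, 2.88], [-2.74, 2.74]. Speed limits (rad/s): [2.57, 2.57, 3.14, 3.14, 3.14, 3.14].

INTERFACE

Orientations are given as [roll, pitch, yaw] about the fixed x, y, z axes, in that order (R = Rz(yaw) Ry(pitch) Rx(roll)).
In Python, from cell import ctrl gives the robot as it stands.
- The arm moves only by the shell command python3 -m jog 'ROWS' [OPENING] [FORCE]. ROWS is text: rows parted by semicolons, each of 4 numbers parted by spaces: the shift along the tool's x, y, z in cm, then the turn about the tool's z in degrees. A call has exactly 10 rows; each row shifts and turns the commanded pose from where the row before left it, along the tool's axes as they then stand; what a row does not reach is not made up. A row lasts 1/10 s, in which the tool goes at most 50 mm and 8.59 degrees, less where a joint would pass 70% of its speed; a pose out of reach is approached as far as the arm can. A call with a gripper value outside its range is refused whole. OPENING is the opening in per cent of the stroke, from 0 (shut) to 100 (fully open), set as the call begins (- or left out, the last holds). The fingers move at their own pace and stop on an object; FORCE is the grip in N (left out, the last holds). Time passes only in rows, so rows that do not move let the fingers close, or fill a call up. It gives the time, the measured TCP pose, the force and the opening at its end, in the units of the state.
- ctrl.observe(): the state, without advancing time (a new reading comes with each control period).
- ctrl.snapshot(name): name is "scene" or "top" or "wrist"; returns a dict with "color" (420x560x3 uint8, red, green, blue), "camera_matrix" (3x3 intrinsics, pixels), "T" (4x4, takes a point from camera to world coordinates); the wrist camera has in their place "T_tool_cam" (4x4, takes a point from camera to tool coordinates, whose origin is the TCP and whose axes are the tool frame's). Camera axes: x right, y down, z forward; pixel columns grow to the right and rows downward; lengths in m; the calibration is good to about 2 mm. A picture is of the moment at which its call begins: read the wrist's pose just before it. There is no depth.
- ctrl.finish_job(): hands the job in, once; it reports no verdict.
Trained networks look in a picture, given as the dict that the camera call returned (one of the last four; its "shot" number tells which), for a name from the list of things; names that differ only in an ending like _2 or _b are one class to them, and where a whole thing is asked for, a point or a joint stands for the part that bears it (a point fixed in the world has none). Each returns a list of dicts, best first, with "conf" (0 to 1); they miss things now and then, are a little off and sometimes report something else, mostly with a low value. They report only what shows in the picture. A call takes as long as a camera call. They do not tell look-alikes from the thing itself.
- ctrl.look_for(picture, label): "box" ([centre column, centre row, width, height] in pixels, round what is visible of it).
- ctrl.outline_of(picture, label): "pixels" (420x560 bool, what is visible of it) and "box" ([centre column, centre row, width, height] in pixels, round what is visible of it).
The state is a dict: "time_s": time; "joint_pos": joint angles; "qvel": joint speeds; "tau": joint torques, N m; "eef_pos": TCP position; "orientation": TCP orientation; "wrist_force": force on the tool from outside, world axes, zero at the start; "ft_torque": the same for the moment, N m; "opening": opening from 0.0 (shut) to 1.0 (fully open).
Only numpy, scipy, OpenCV 4.12 (cv2) and the standard library are available. Lean on these libraries where they do the work, as an engineer would, in place of code of your own. Each camera call takes 0.05 s, during which the arm holds its last target. There are 200 camera calls.

TASK

Pick up the loose hand crank, turn it so that its keyway matches the key on the sloping drive spindle of the inspection stage, and slide it on until it sits fully home against the collar. Then turn the crank anticlockwise, as seen looking at the spindle's free end, until the drive comes to its stop and the tray is under the camera. Leave the crank on the spindle, let go of it, and leave the lens, mouse and scanner where they are.

Things in the scene. Friction and masses are not known exactly. Their poses are not given: they have to be found in the camera images.
- crank: Loose steel hand crank lying flat, grip up. Square hub 46 x 46 mm, 40 mm tall, with a round through bore 27 mm across and a keyway 13 mm wide reaching 19 mm from the bore axis. Origin: on the bore axis at the hub's underside; z along the bore, up through the hub; x from the bore to the grip; the keyway is on this +x side. The hub's flat faces at y = +-23 mm are free to grip over their full height.
- crank_grip (a point): Middle of the crank's upright black grip (26 mm across, top 60 mm above the crank's underside), 110 mm from the bore axis and 37 mm above the underside. A flat bar, 24 mm wide and 14 mm thick, flush with the hub's underside, joins it to the hub. The whole crank is 146 mm long and weighs 0.26 to 0.46 kg, most of it in the hub.
- spindle_seat (a point): Centre of the upper face of the spindle's collar (42 mm across), 170 mm above the bench: the crank's origin comes here when fully home. The frame turns with the spindle: z out along the spindle, 30 degrees from vertical, leaning towards the stage's -x side (the robot's right); x points to the key. So the crank's x and z must match these. The gearbox's sloping face (100 x 100 mm) lies 20 mm below.
- spindle_tip (a point): Centre of the spindle's free end, 42 mm out from the seat. The steel spindle is 24 mm in diameter; its last 8 mm taper to 14 mm. The key is a dark bar 10 mm wide along the spindle, reaching 17.5 mm from the axis, from the collar to 25 mm above it: the bore passes 17 mm over the plain end before it meets the key.
- spindle (a joint): Angle of the spindle about its axis (rad), growing anticlockwise as seen looking at its free end. At 0 the key points straight up the slope (stage's +x); starts between -0.4 and 0.4, stops hard at 1.1 (other way -0.5). Takes about 0.25 N m to turn and stays where left. The fitted crank has about 0.18 rad of play either way on the key. It moves the tray 45 mm per rad.
- stage: Fixed inspection stage: base plate 360 x 140 x 12 mm, sloping grey gearbox with the spindle at its right end (seen from the robot), then a black sliding tray, and a camera on a 300 mm post at the far left corner. Origin at bench height straight below the spindle seat; x along the tray's travel, about to the robot's left (plate from x = -65 to 295 mm), z up. The camera hangs at x = 210 to 290 mm.
- lens: Loose black camera lens standing upright, 60 mm across, 72 mm tall; origin at the centre of its underside. Leave it alone.
- mouse: Loose black computer mouse, 105 x 60 x 32 mm; origin at the centre of its underside. Leave it alone.
- scanner: Loose hand scanner lying flat, grey handle and red head, 190 mm long along its x, 70 mm wide, 40 mm tall; origin on its underside. Leave it alone.
Things that resemble listed ones, but are neither listed nor needed, are in the scene too. Leave any blue look-alike of the crank alone.

How it is judged:
On the way, in this order (a step that is already met when the one before it is completed fails the run):
1. the crank is fully home on the spindle, keyway over the key (distance between crank and spindle_seat below 0.006 m and angle between the z axis of crank and the z axis of spindle_seat, either way round below 0.12 rad and angle between the x axis of crank and the x axis of spindle_seat, either way round below 0.3 rad), for 0.2 s.
2. the crank, still home, has wound the spindle to its stop (value of joint spindle above 1 rad and distance between crank and spindle_seat below 0.006 m), for 0.2 s.
At the end, for the whole second after the job is handed in: The crank is at rest on the spindle, its origin within 6 mm of the seat, its bore within 0.12 rad of the spindle's axis and its keyway within 0.3 rad of the key, and the spindle is turned beyond 1.0 rad (its stop is at 1.1) (all of step 2 and angle between the z axis of crank and the z axis of spindle_seat, either way round below 0.12 rad and angle between the x axis of crank and the x axis of spindle_seat, either way round below 0.3 rad and linear speed of crank below 0.02 m/s); the robot touches nothing.
It fails at once if the lens, mouse or scanner is moved by more than 30 mm (distance of any of lens, mouse, scanner from where it was at the start of the episode above 0.03 m).
It also fails if it takes over 48 s, if anything falls off the work surface, if the arm or the gripper's body presses on something with over 40 N, if the wrist force passes 120 N, or if a joint passes its speed limit or range.

## Working session

There is one attempt and no reset: what is moved stays moved. The work goes in short steps, Python scripts to look and compute and a shell command to move; the robot and the scene stay as the last step left them, time stands still between calls to the robot, and variables do not carry over. Pictures are saved under pics/ and viewed, about 8 in all and at most 12, crops included, and the job is handed in when it is done.

```bash
ls; mkdir -p pics
cat > h.py <<'E'
import numpy as np, cv2
from cell import ctrl
from scipy.spatial.transform import Rotation as R
def tool():
    s=ctrl.observe(); T=np.eye(4); T[:3,:3]=R.from_euler('xyz',s['orientation']).as_matrix(); T[:3,3]=s['eef_pos']; return T
def snap(n,save=None):
    Tt=tool(); p=ctrl.snapshot(n)
    if n=='wrist': p['T']=Tt@p['T_tool_cam']
    if save: cv2.imwrite('pics/'+save+'.png',p['color'][:,:,::-1])
    return p
def ray(p,u,v):
    d=np.linalg.inv(p['camera_matrix'])@[u,v,1]; return p['T'][:3,3],p['T'][:3,:3]@d
def onz(p,u,v,z):
    o,d=ray(p,u,v); return o+d*(z-o[2])/d[2]
def proj(p,X):
    X=np.atleast_2d(X); c=(X-p['T'][:3,3])@p['T'][:3,:3]; q=c@p['camera_matrix'].T; return q[:,:2]/q[:,2:]
E
python3 - <<'E'
from h import *
ps={n:snap(n) for n in('scene','top','wrist')}
for n,p in ps.items():
    print(n,p['T'][:3,3].round(3),p['camera_matrix'][0,0])
    for l in ('crank','stage','spindle_tip','spindle_seat','lens','mouse','scanner','crank_grip'):
        try: print(n,l,[(np.round(d['conf'],2),np.round(d['box'])) for d in ctrl.look_for(p,l)[:3]])
        except Exception as e: print(l,e)
im=np.hstack([cv2.resize(ps[n]['color'],(560,420)) for n in('scene','top')])
cv2.imwrite('pics/a.png',cv2.resize(np.vstack([ps['scene']['color'],]),(800,600),interpolation=cv2.INTER_CUBIC)[:,:,::-1])
cv2.imwrite('pics/b.png',cv2.resize(ps['top']['color'],(800,600),interpolation=cv2.INTER_CUBIC)[:,:,::-1])
print(ctrl.observe())
E
```

```text
pics
scene [ 1.179 -0.487  1.211] 400.8190885478846
scene crank [(np.float64(0.74), array([193., 298.,  31.,  43.])), (np.float64(0.66), array([192., 249.,  46.,  21.])), (np.float64(0.65), array([239., 285.,  25.,  41.]))]
scene stage [(np.float64(0.61), array([295., 203., 108., 119.]))]
scene spindle_tip [(np.float64(0.63), array([269., 215.,  17.,  12.]))]
scene spindle_seat [(np.float64(0.5), array([270., 211.,  15.,  14.]))]
scene lens [(np.float64(0.92), array([256., 326.,  20.,  26.]))]
scene mouse [(np.float64(0.69), array([111., 292.,  35.,  25.]))]
scene scanner [(np.float64(0.86), array([366., 166.,  30.,  34.]))]
scene crank_grip [(np.float64(0.9), array([191., 246.,  41.,  14.])), (np.float64(0.76), array([238., 284.,  29.,  46.])), (np.float64(0.6), array([190., 296.,  31.,  42.]))]
top [0.433 0.049 1.484] 389.7787069304504
top crank [(np.float64(0.76), array([345., 202.,  38.,  20.])), (np.float64(0.63), array([378., 221.,  16.,  42.])), (np.float64(0.62), array([351., 260.,  37.,  31.]))]
top stage [(np.float64(0.87), array([255., 213., 111.,  56.]))]
top spindle_tip 
[... 764 characters left out ...]
t crank_grip []
{'time_s': 1.35, 'joint_pos': array([ 9.72868340e-01,  2.45112650e-01,  1.55777900e+00,  6.24188739e-06,
        1.33872240e+00, -1.74100535e-01]), 'qvel': array([-8.48446301e-04, -8.27059381e-04,  9.00322143e-04, -8.54728000e-05,
       -7.23956607e-04, -1.60642527e-03]), 'tau': array([-6.96585867e-04, -4.15820038e+01, -3.14874172e+01,  6.85717771e-02,
        2.88857217e-02,  2.00062584e-05]), 'eef_pos': array([0.26731515, 0.5925035 , 0.20545846]), 'orientation': array([-3.14158296e+00,  2.00257248e-05,  1.14696744e+00]), 'wrist_force': array([ 0.24841378, -0.47841685,  0.53065272]), 'ft_torque': array([ 0.00607695, -0.05457324, -0.01110541]), 'opening': 1.0001538347600956}
```

Run:
```python
import cv2,numpy as np
a=cv2.imread('pics/a.png');b=cv2.imread('pics/b.png')
s=800/560
def crop(im,x0,x1,y0,y1): return cv2.resize(im[int(y0*s):int(y1*s),int(x0*s):int(x1*s)],(800,300),interpolation=cv2.INTER_CUBIC)
o=np.vstack([crop(a,120,360,250-10-90+20,250+90-0+0-0) if 0 else cv2.resize(a[int(130*s):int(350*s),int(80*s):int(400*s)],(436,300)),cv2.resize(b[int(120*s):int(300*s),int(190*s):int(460*s)],(436,300))])
o=cv2.resize(o,(580,798//1)) if 0 else np.hstack([o[:300],o[300:]])
cv2.imwrite('pics/c.png',cv2.resize(o,(800,275)))
cv2.imwrite('pics/c1.png',cv2.resize(b[int(140*s):int(300*s),int(240*s):int(453*s)],(800,600),interpolation=cv2.INTER_CUBIC))
```

```text
(no output)
```

View pics/a.png

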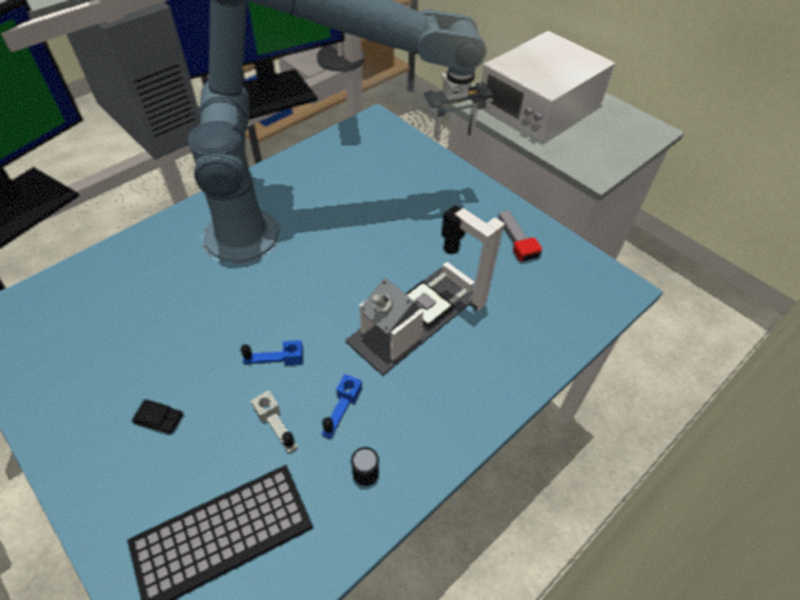

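View pics/c1.png

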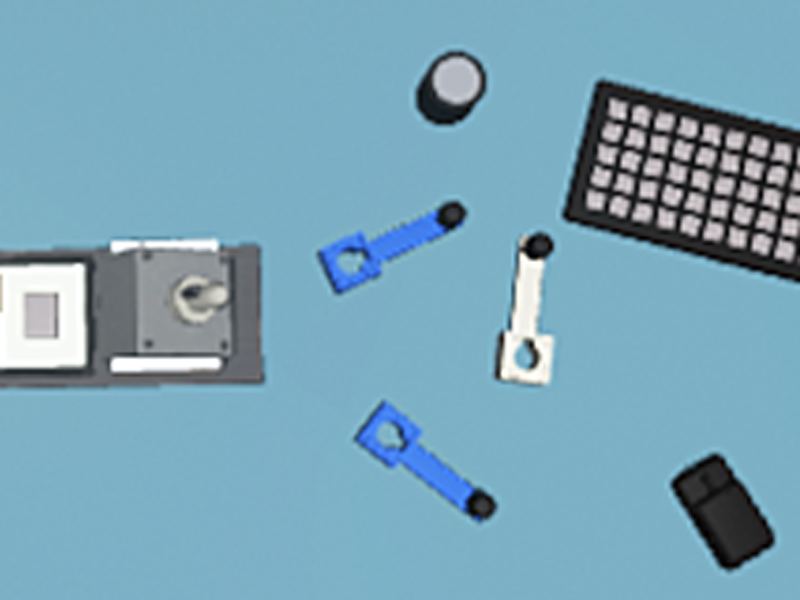

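```bash
cat > m1.py <<'E'
from h import *
p=snap('top'); q=snap('scene')
c=lambda x,y:(239.4+x/3.756,140+y/3.75)
for n,(x,y),z in [('hub',(526,357),.04),('grip',(538,245),.06),('plateR1',(262,245),.012),('plateR2',(264,382),.012),('wallT1',(110,243),.012),('plateL',(0,383),.012),('collar',(193,298),.17),('tip',(217,292),.206),('boxTR',(233,249),.1),('boxBR',(231,354),.1),('lens',(457,80),.072),('mouse',(723,512),.03)]:
    print(n,onz(p,*c(x,y),z).round(4))
for n,(x,y),z in [('hub',(265,403),.04),('grip',(288,437),.06),('tip',(377,298),.206),('instr',(520,135),0),('instr',(600,197),0),('deskcorner',(378,105),0)]:
    print('s',n,onz(q,x*.7,y*.7,z).round(4))
E
python3 m1.py
```

```text
hub [ 0.5249 -0.2725  0.04  ]
grip [ 0.6334 -0.2808  0.06  ]
plateR1 [ 0.6355 -0.0137  0.012 ]
plateR2 [ 0.4968 -0.0174  0.012 ]
wallT1 [0.635  0.1405 0.012 ]
plateL [0.4908 0.2479 0.012 ]
collar [0.5645 0.0545 0.17  ]
tip [0.5665 0.0334 0.206 ]
boxTR [0.6191 0.0175 0.1   ]
boxBR [0.5188 0.018  0.1   ]
lens [ 0.7943 -0.2006  0.072 ]
mouse [ 0.3779 -0.4639  0.03  ]
s hub [ 0.5288 -0.2729  0.04  ]
s grip [ 0.6411 -0.2862  0.06  ]
s tip [0.568  0.0337 0.206 ]
s instr [0.2235 0.9956 0.    ]
s instr [0.6016 0.938  0.    ]
s deskcorner [-0.2394  0.7398  0.    ]
```

```bash
python3 -m jog '0.8 -3.6 -3.3 0;0.8 -3.6 -3.3 0;0.8 -3.6 -3.3 0;0.8 -3.6 -3.3 0;0.8 -3.6 -3.3 0;0.8 -3.6 -3.3 0;0.8 -3.6 -3.3 0;0.8 -3.6 -3.3 0;0.8 -3.6 -3.3 0;4.5 -2 0 0' 100 20; python3 -c "
from cell import ctrl;s=ctrl.observe();print(s['joint_pos'].round(3))"
```

```text
time_s: 2.45
eef_pos: [-0.0029, 0.8255, 0.5142]
orientation: [-3.137, -0.012, 1.152]
wrist_force: [1.2, 1.8, 2.9]
opening: 0.995
[1.437e+00 7.330e-01 3.480e-01 1.000e-03 2.047e+00 2.850e-01]
```

```bash
python3 -m jog '4.5 -2 0 0;4.5 -2 0 0;4.5 -2 0 0;4.5 -2 0 0;4.5 -2 0 0;4.5 -2 0 0;4.5 -2 0 0;0 0 0 0;0 0 0 0;0 0 0 0'; python3 -c "
from cell import ctrl;s=ctrl.observe();print(s['joint_pos'].round(3))"
```

```text
time_s: 3.45
eef_pos: [0.0034, 0.9471, 0.4145]
orientation: [-3.072, -0.155, 1.142]
wrist_force: [-0.1, 0.5, 1.1]
opening: 1.0
[1.442 0.994 0.126 0.022 1.853 0.303]
```

```bash
python3 -c "
from h import *;print(tool().round(3))"; python3 -m jog '4.5 -2 0 0;4.5 -2 0 0;4.5 -2 0 0;4.5 -2 0 0;4.5 -2 0 0;4.5 -2 0 0;0 0 0 0;0 0 0 0;0 0 0 0;0 0 0 0'; python3 -c "
from h import *;s=ctrl.observe();print(s['joint_pos'].round(4));print(tool().round(3))"
```

```text
[[ 0.411  0.912  0.001  0.003]
 [ 0.898 -0.405  0.169  0.947]
 [ 0.154 -0.069 -0.986  0.415]
 [ 0.     0.     0.     1.   ]]
time_s: 4.45
eef_pos: [0.0041, 1.0113, 0.3887]
orientation: [-2.996, -0.314, 1.124]
wrist_force: [-0.6, -1.4, -0.5]
opening: 0.997
[1.4435 1.036  0.1271 0.0418 1.6356 0.3064]
[[ 4.110e-01  9.120e-01  1.000e-03  4.000e-03]
 [ 8.580e-01 -3.870e-01  3.390e-01  1.011e+00]
 [ 3.090e-01 -1.380e-01 -9.410e-01  3.890e-01]
 [ 0.000e+00  0.000e+00  0.000e+00  1.000e+00]]
```

```bash
cat > plan.py <<'E'
# print rows for waypoints, turning 'turn' deg (tool z) spread over first rows
from h import *
def plan(wps,turn=0,T=None,step=4.9,tstep=8.5):
    T=tool() if T is None else T; Rm=T[:3,:3].copy(); p=T[:3,3].copy(); rows=[]
    pts=[]; a=p.copy()
    for w in wps:
        w=np.array(w,float); n=max(1,int(np.ceil(np.linalg.norm(w-a)*100/step-1e-6)))
        pts+=[a+(w-a)*(i+1)/n for i in range(n)]; a=w
    while abs(turn)>tstep*len(pts)+.01: pts.append(a)
    for w in pts:
        d=(Rm.T@(w-p)*100).round(1); t=round(float(np.clip(turn,-tstep,tstep)),1); turn-=t
        rows.append('%g %g %g %g'%(*d,t)); p=p+Rm@d/100; Rm=Rm@R.from_euler('z',t,degrees=True).as_matrix()
    while len(rows)%10: rows.append('0 0 0 0')
    for i in range(0,len(rows),10): print("'"+';'.join(rows[i:i+10]).replace('-0 ','0 ')+"'")
    print(p.round(4),R.from_matrix(Rm).as_euler('xyz').round(3),len(rows))
E
python3 -c "
from plan import *
plan([(.45,.25,.45),(.45,-.25,.45),(0.0,-.9,.45)],159)"
```

```text
'-2.4 3.6 -1.7 8.5;-1.8 4 -1.6 8.5;-1.2 4.2 -1.7 8.5;-0.6 4.3 -1.6 8.5;0.1 4.3 -1.7 8.5;0.7 4.3 -1.6 8.5;1.4 4.1 -1.7 8.5;1.9 3.9 -1.7 8.5;2.5 3.6 -1.6 8.5;3 3.2 -1.7 8.5'
'3.4 2.6 -1.6 8.5;3.8 2.2 -1.7 8.5;4.1 1.5 -1.6 8.5;4.2 1 -1.7 8.5;4.4 0.3 -1.7 8.5;4.3 -0.3 -1.6 8.5;4.2 -1 -1.7 8.5;4.1 -1.6 -1.6 8.5;3.8 -2.2 -1.7 6;4.2 -0.2 -1.5 0'
'4.3 -0.3 -1.6 0;4.3 -0.2 -1.5 0;4.2 -0.3 -1.5 0;4.3 -0.2 -1.6 0;4.3 -0.3 -1.5 0;4.2 -0.2 -1.6 0;4.3 -0.2 -1.5 0;4.3 -0.3 -1.5 0;4.3 -0.2 -1.6 0;4.2 -0.3 -1.5 0'
'3.8 2.5 -1.3 0;3.7 2.4 -1.3 0;3.8 2.4 -1.3 0;3.7 2.5 -1.3 0;3.7 2.4 -1.3 0;3.8 2.4 -1.3 0;3.7 2.5 -1.3 0;3.8 2.4 -1.3 0;3.7 2.4 -1.3 0;3.8 2.5 -1.3 0'
'3.7 2.4 -1.3 0;3.7 2.5 -1.3 0;3.8 2.4 -1.3 0;3.7 2.4 -1.3 0;3.8 2.5 -1.3 0;3.7 2.4 -1.3 0;3.7 2.4 -1.3 0;0 0 0 0;0 0 0 0;0 0 0 0'
[ 4.000e-04 -8.997e-01  4.505e-01] [ 3.122  0.345 -1.631] 50
```

```bash
python3 -m jog '-2.4 3.6 -1.7 8.5;-1.8 4 -1.6 8.5;-1.2 4.2 -1.7 8.5;-0.6 4.3 -1.6 8.5;0.1 4.3 -1.7 8.5;0.7 4.3 -1.6 8.5;1.4 4.1 -1.7 8.5;1.9 3.9 -1.7 8.5;2.5 3.6 -1.6 8.5;3 3.2 -1.7 8.5'
python3 -m jog '3.4 2.6 -1.6 8.5;3.8 2.2 -1.7 8.5;4.1 1.5 -1.6 8.5;4.2 1 -1.7 8.5;4.4 0.3 -1.7 8.5;4.3 -0.3 -1.6 8.5;4.2 -1 -1.7 8.5;4.1 -1.6 -1.6 8.5;3.8 -2.2 -1.7 6;4.2 -0.2 -1.5 0'
python3 -m jog '4.3 -0.3 -1.6 0;4.3 -0.2 -1.5 0;4.2 -0.3 -1.5 0;4.3 -0.2 -1.6 0;4.3 -0.3 -1.5 0;4.2 -0.2 -1.6 0;4.3 -0.2 -1.5 0;4.3 -0.3 -1.5 0;4.3 -0.2 -1.6 0;4.2 -0.3 -1.5 0'
python3 -c "
from plan import *
print(tool().round(3)); plan([(0.0,-.9,.45)])"
```

```text
time_s: 5.45
eef_pos: [0.2511, 0.6448, 0.4267]
orientation: [-2.808, 0.09, -0.258]
wrist_force: [1.2, -0.4, 0.2]
opening: 1.002
time_s: 6.45
eef_pos: [0.4885, 0.254, 0.4605]
orientation: [-3.136, 0.344, -1.56]
wrist_force: [0.1, -0.1, -1.1]
opening: 1.0
time_s: 7.45
eef_pos: [0.5166, -0.1996, 0.4619]
orientation: [-3.135, 0.344, -1.558]
wrist_force: [1.4, -0.1, -0.6]
opening: 1.0
[[ 0.012 -1.     0.002  0.517]
 [-0.941 -0.011  0.337 -0.2  ]
 [-0.337 -0.006 -0.941  0.462]
 [ 0.     0.     0.     1.   ]]
'3.7 2.9 -1.3 0;3.6 2.9 -1.2 0;3.7 2.9 -1.3 0;3.6 2.9 -1.2 0;3.7 3 -1.3 0;3.6 2.9 -1.2 0;3.7 2.9 -1.3 0;3.6 2.9 -1.2 0;3.7 2.9 -1.3 0;3.6 2.9 -1.3 0'
'3.7 2.9 -1.2 0;3.6 2.9 -1.3 0;3.7 3 -1.2 0;3.6 2.9 -1.3 0;3.7 2.9 -1.2 0;3.6 2.9 -1.3 0;3.7 2.9 -1.2 0;3.6 2.9 -1.3 0;0 0 0 0;0 0 0 0'
[ 1.000e-04 -8.998e-01  4.500e-01] [-3.135  0.344 -1.558] 20
```

```bash
python3 -m jog '3.7 2.9 -1.3 6;3.6 2.9 -1.2 0;3.7 2.9 -1.3 0;3.6 2.9 -1.2 0;3.7 3 -1.3 0;3.6 2.9 -1.2 0;3.7 2.9 -1.3 0;3.6 2.9 -1.2 0;3.7 2.9 -1.3 0;3.6 2.9 -1.3 0'
python3 -m jog '3.7 2.9 -1.2 0;3.6 2.9 -1.3 0;3.7 3 -1.2 0;3.6 2.9 -1.3 0;3.7 2.9 -1.2 0;3.6 2.9 -1.3 0;3.7 2.9 -1.2 0;3.6 2.9 -1.3 0;4.7 0 -1.7 0;4.7 0 -1.7 0'
python3 -c "
from plan import *
print(tool().round(3));s=ctrl.observe();print(s['joint_pos'].round(3))"
```

```text
time_s: 8.45
eef_pos: [0.1955, -0.561, 0.4652]
orientation: [3.11, 0.342, -1.669]
wrist_force: [-0.3, -1.0, 0.1]
opening: 0.999
time_s: 9.45
eef_pos: [-0.0602, -0.8249, 0.4138]
orientation: [3.112, 0.274, -1.668]
wrist_force: [0.4, 0.5, 1.3]
opening: 0.997
[[-0.094 -0.996 -0.003 -0.06 ]
 [-0.958  0.089  0.272 -0.825]
 [-0.27   0.029 -0.962  0.414]
 [ 0.     0.     0.     1.   ]]
[-1.762  1.001  0.128 -0.072  2.281 -0.137]
```

```bash
python3 -m jog '4.8 -0.7 -1.3 0;4.8 -0.7 -1.2 0;4.8 -0.7 -1 0;4.8 -0.7 -0.9 0;4.8 -0.7 -0.7 0;4.8 -0.7 -0.6 0;4.8 -0.7 -0.5 0;4.9 -0.7 -0.4 0;0 0 0 0;0 0 0 0'
python3 -c "
from plan import *
print(tool().round(3));s=ctrl.observe();print(s['joint_pos'].round(3))"
```

```text
time_s: 10.45
eef_pos: [-0.0259, -0.9237, 0.294]
orientation: [3.121, 0.075, -1.661]
wrist_force: [0.8, -0.8, 0.2]
opening: 0.997
[[-0.09  -0.996 -0.014 -0.026]
 [-0.993  0.089  0.076 -0.924]
 [-0.075  0.021 -0.997  0.294]
 [ 0.     0.     0.     1.   ]]
[-1.714  1.121  0.127 -0.027  1.966 -0.062]
```

```bash
python3 -m jog '4.9 -0.4 -0.4 0;4.9 -0.4 -0.3 0;4.9 -0.4 -0.2 0;0 0 0 0;0 0 0 0;0 0 0 0;0 0 0 0;0 0 0 0;0 0 0 0;0 0 0 0'
python3 -c "
from plan import *
print(tool().round(3));s=ctrl.observe();print(s['joint_pos'].round(3));plan([(.526,-.273,.17)])"
```

```text
time_s: 11.45
eef_pos: [-0.0245, -0.9569, 0.2621]
orientation: [3.126, -0.01, -1.66]
wrist_force: [0.2, -0.4, -0.7]
opening: 0.997
[[-0.089 -0.996 -0.016 -0.025]
 [-0.996  0.089 -0.009 -0.957]
 [ 0.01   0.015 -1.     0.262]
 [ 0.     0.     0.     1.   ]]
[-1.71   1.154  0.127 -0.015  1.849 -0.054]
'-3.8 -2.6 0.4 0;-3.9 -2.5 0.4 0;-3.8 -2.6 0.4 0;-3.9 -2.6 0.4 0;-3.8 -2.6 0.4 0;-3.9 -2.5 0.4 0;-3.8 -2.6 0.4 0;-3.9 -2.6 0.4 0;-3.8 -2.6 0.5 0;-3.9 -2.5 0.4 0'
'-3.8 -2.6 0.4 0;-3.9 -2.6 0.4 0;-3.8 -2.5 0.4 0;-3.9 -2.6 0.4 0;-3.8 -2.6 0.4 0;-3.9 -2.6 0.4 0;-3.8 -2.5 0.4 0;-3.9 -2.6 0.4 0;-3.8 -2.6 0.4 0;0 0 0 0'
[ 0.5262 -0.2731  0.1701] [ 3.126 -0.01  -1.66 ] 20
```

Tool vertical within 1°. Now over the crank.

```bash
python3 -m jog '-3.8 -2.6 0.4 0;-3.9 -2.5 0.4 0;-3.8 -2.6 0.4 0;-3.9 -2.6 0.4 0;-3.8 -2.6 0.4 0;-3.9 -2.5 0.4 0;-3.8 -2.6 0.4 0;-3.9 -2.6 0.4 0;-3.8 -2.6 0.5 0;-3.9 -2.5 0.4 0'
python3 -m jog '-3.8 -2.6 0.4 0;-3.9 -2.6 0.4 0;-3.8 -2.5 0.4 0;-3.9 -2.6 0.4 0;-3.8 -2.6 0.4 0;-3.9 -2.6 0.4 0;-3.8 -2.5 0.4 0;-3.9 -2.6 0.4 0;-3.8 -2.6 0.4 0;0 0 0 0'
python3 - <<'E'
from h import *
p=snap('wrist','w1')
print(tool().round(4)); print(p['T_tool_cam'].round(3))
for l in('crank','crank_grip'): print(l,[(round(d['conf'],2),np.round(d['box'])) for d in ctrl.look_for(p,l)[:3]])
for r in ctrl.outline_of(p,'crank')[:2]:
    print(r['conf'],r['box'],cv2.minAreaRect(np.argwhere(r['pixels'])[:,::-1].astype(np.float32)))
E
```

```text
time_s: 12.45
eef_pos: [0.2506, -0.6183, 0.2173]
orientation: [3.127, -0.011, -1.66]
wrist_force: [-0.3, -0.7, -0.6]
opening: 0.997
time_s: 13.45
eef_pos: [0.5129, -0.2921, 0.1737]
orientation: [3.126, -0.009, -1.654]
wrist_force: [-0.2, -0.1, -0.2]
opening: 0.995
[[-0.0846 -0.9963 -0.0164  0.5118]
 [-0.9964  0.0847 -0.0089 -0.2943]
 [ 0.0103  0.0156 -0.9998  0.174 ]
 [ 0.      0.      0.      1.    ]]
[[ 1.     0.     0.     0.   ]
 [-0.     0.969  0.247 -0.072]
 [-0.    -0.247  0.969 -0.179]
 [ 0.     0.     0.     1.   ]]
crank [(0.95, array([256., 129.,  48., 170.])), (0.83, array([176., 276., 142.,  87.])), (0.65, array([100.,  78., 170., 127.]))]
crank_grip [(0.96, array([176., 277., 144.,  84.])), (0.88, array([256., 130.,  51., 168.])), (0.68, array([ 99.,  75., 170., 125.]))]
0.97 [176.8, 277.3, 140.1, 89.0] ((177.6937713623047, 287.63665771484375), (139.35293579101562, 60.117652893066406), 28.072484970092773)
0.76 [256.4, 127.5, 45.7, 169.2] ((256.5, 127.5), (167.0, 47.0), 90.0)
```

View pics/w1.png

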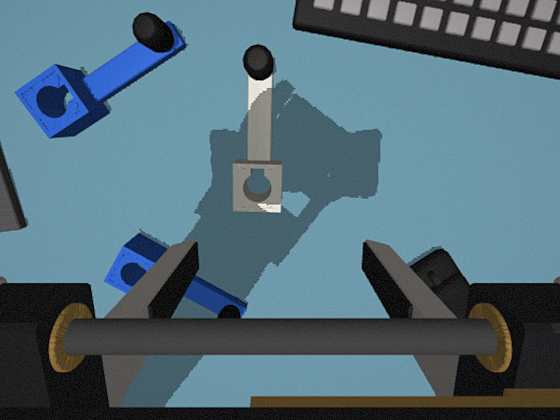

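Run:
```python
from plan import *
p=snap('wrist'); T=tool()
h=onz(p,257.5,186.3,.04); print('bore',h, [onz(p,u,v,.04).round(4) for u,v in((233,161),(282,160),(282,212),(233,213))])
g=onz(p,258.5,58,.06); print('grip',g,np.linalg.norm((g-h)[:2]),np.arctan2(*(g-h)[1::-1]))
e=[onz(p,u,v,.014) for u,v in((248.5,100),(247.5,158))];e2=[onz(p,u,v,.014) for u,v in((271,100),(271,158))]
print([np.arctan2(*(a[0]-a[1])[1::-1]) for a in(e,e2)])
print('yaw toolx',np.arctan2(T[1,0],T[0,0]),T[:3,3])
plan([(h[0],h[1],.08),(h[0],h[1],.006)])
```

```text
bore [ 0.5265179  -0.27904935  0.04      ] [array([ 0.5524, -0.2589,  0.04  ]), array([ 0.5492, -0.3044,  0.04  ]), array([ 0.4992, -0.3   ,  0.04  ]), array([ 0.5026, -0.2526,  0.04  ])]
grip [ 0.63467291 -0.29258872  0.06      ] 0.1089991769821879 -0.12453703044905198
[np.float64(-0.13240505352302812), np.float64(-0.09667673190530725)]
yaw toolx -1.6615592095149458 [ 0.51022047 -0.29753436  0.17448104]
'-1 -0.8 4.7 0;-1.1 -0.8 4.7 0;0 -0.1 3.7 0;-0.1 0 3.7 0;0 0 0 0;0 0 0 0;0 0 0 0;0 0 0 0;0 0 0 0;0 0 0 0'
[ 0.5265 -0.2788  0.006 ] [ 3.127 -0.011 -1.662] 10
```

```bash
python3 -c "
from plan import *
T=tool();print(T[:3,3]);plan([(.5275,-.2755,.09),(.5275,-.2755,.006)],1)"
```

```text
[ 0.51022047 -0.29753436  0.17448104]
'-1.2 -0.8 4.2 1;-1.3 -0.8 4.2 0;0 -0.1 4.2 0;-0.1 0 4.2 0;0 0 0 0;0 0 0 0;0 0 0 0;0 0 0 0;0 0 0 0;0 0 0 0'
[ 0.5271 -0.275   0.006 ] [ 3.127 -0.011 -1.679] 10
```

```bash
python3 -m jog '-1.2 -0.8 3 1;-1.3 -0.8 3 0;0 0 3 0;-0.1 -0.1 3 0;0 0 3 0;0 0 1.8 0;0 0 0 0;0 0 0 0;0 0 0 0;0 0 0 0'
python3 - <<'E'
from plan import *
p=snap('wrist','w2');print(tool().round(4))
E
```

```text
time_s: 14.7
eef_pos: [0.5284, -0.2746, 0.0073]
orientation: [3.129, -0.012, -1.678]
wrist_force: [-0.4, -0.5, 1.1]
opening: 1.003
[[-0.1064 -0.9942 -0.0142  0.5283]
 [-0.9943  0.1066 -0.0104 -0.2743]
 [ 0.0119  0.013  -0.9998  0.0071]
 [ 0.      0.      0.      1.    ]]
```

View pics/w2.png

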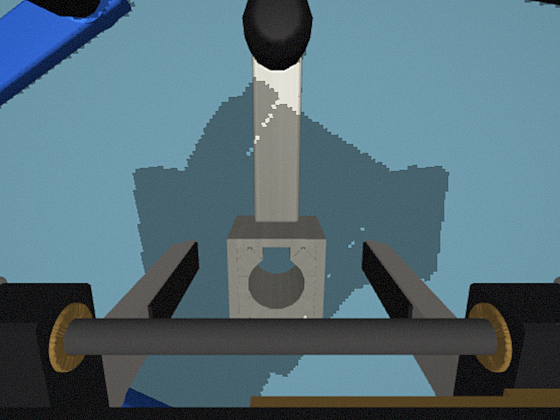

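```bash
python3 -m jog '0 0 0 0;0 0 0 0;0 0 0 0;0 0 0 0;0 0 0 0;0 0 0 0;0 0 0 0;0 0 0 0;0 0 0 0;0 0 0 0' 0 50
python3 - <<'E'
from plan import *
p=snap('wrist','w3');T=tool();print(T.round(4))
b=onz(p,276.5,283,.04);print(b, T[:3,:3].T@(b-T[:3,3]))
T2=T.copy()
E
```

```text
time_s: 15.75
eef_pos: [0.5275, -0.2734, 0.0056]
orientation: [3.126, -0.01, -1.677]
wrist_force: [0.8, 1.5, 0.2]
opening: 0.484
[[-0.1062 -0.9942 -0.0163  0.5275]
 [-0.9943  0.1064 -0.0086 -0.2734]
 [ 0.0103  0.0153 -0.9998  0.0056]
 [ 0.      0.      0.      1.    ]]
[ 0.52817279 -0.27173896  0.04      ] [-1.38834452e-03  1.80262360e-05 -3.44427328e-02]
```

```bash
python3 -c "
from plan import *
plan([(.5275,-.273,.1),(.47,-.15,.5),(.45,.2,.55),(.0,.78,.58)],-96.5)
q=ctrl
from h import *
s=np.array
"
```

```text
'0 0.1 -4.7 -8.5;0 0.1 -4.7 -8.5;-1.4 0.4 -4.5 -8.5;-1.5 0.2 -4.4 -8.5;-1.5 0.1 -4.5 -8.5;-1.5 -0.3 -4.4 -8.5;-1.4 -0.4 -4.5 -8.5;-1.4 -0.6 -4.4 -8.5;-1.2 -0.9 -4.5 -8.5;-1.2 -1 -4.4 -8.5'
'-0.9 -1.2 -4.4 -8.5;-0.5 -4.3 -0.7 -3;-0.2 -4.4 -0.7 0;-0.2 -4.3 -0.6 0;-0.3 -4.4 -0.7 0;-0.2 -4.4 -0.6 0;-0.2 -4.4 -0.7 0;-0.3 -4.3 -0.7 0;-0.2 -4.4 -0.6 0;-3 -3.9 -0.2 0'
'-2.9 -3.9 -0.2 0;-3 -3.9 -0.2 0;-3 -3.8 -0.1 0;-3 -3.9 -0.2 0;-2.9 -3.9 -0.2 0;-3 -3.9 -0.2 0;-3 -3.9 -0.2 0;-3 -3.9 -0.2 0;-3 -3.9 -0.2 0;-2.9 -3.8 -0.1 0'
'-3 -3.9 -0.2 0;-3 -3.9 -0.2 0;-3 -3.9 -0.2 0;-2.9 -3.9 -0.2 0;0 0 0 0;0 0 0 0;0 0 0 0;0 0 0 0;0 0 0 0;0 0 0 0'
[3.000e-04 7.801e-01 5.802e-01] [3.133 0.016 0.007] 40
```

```bash
python3 -m jog '0 0.1 -4.7 -8.5;0 0.1 -4.7 -8.5;-1.4 0.4 -4.5 -8.5;-1.5 0.2 -4.4 -8.5;-1.5 0.1 -4.5 -8.5;-1.5 -0.3 -4.4 -8.5;-1.4 -0.4 -4.5 -8.5;-1.4 -0.6 -4.4 -8.5;-1.2 -0.9 -4.5 -8.5;-1.2 -1 -4.4 -8.5'
python3 -m jog '-0.9 -1.2 -4.4 -8.5;-0.5 -4.3 -0.7 -3;-0.2 -4.4 -0.7 0;-0.2 -4.3 -0.6 0;-0.3 -4.4 -0.7 0;-0.2 -4.4 -0.6 0;-0.2 -4.4 -0.7 0;-0.3 -4.3 -0.7 0;-0.2 -4.4 -0.6 0;-3 -3.9 -0.2 0'
python3 -m jog '-2.9 -3.9 -0.2 0;-3 -3.9 -0.2 0;-3 -3.8 -0.1 0;-3 -3.9 -0.2 0;-2.9 -3.9 -0.2 0;-3 -3.9 -0.2 0;-3 -3.9 -0.2 0;-3 -3.9 -0.2 0;-3 -3.9 -0.2 0;-2.9 -3.8 -0.1 0'
python3 -m jog '-3 -3.9 -0.2 0;-3 -3.9 -0.2 0;-3 -3.9 -0.2 0;-2.9 -3.9 -0.2 0;0 -4.5 -2 0;0 -4.5 -2 0;0 -4.5 -2 0;0 -4.5 -2 0;0 -4.5 -2 0;0 -4.5 -2 0'
python3 -c "
from plan import *
print(tool().round(3));s=ctrl.observe();print(s['joint_pos'].round(3))"
```

```text
time_s: 16.8
eef_pos: [0.4753, -0.1628, 0.4565]
orientation: [3.13, 0.015, -0.188]
wrist_force: [0.8, -0.5, -2.4]
opening: 0.488
time_s: 17.8
eef_pos: [0.4206, 0.2405, 0.5496]
orientation: [3.131, 0.019, 0.006]
wrist_force: [0.7, 0.8, -4.0]
opening: 0.487
time_s: 18.8
eef_pos: [0.1187, 0.6263, 0.5704]
orientation: [3.132, 0.016, 0.007]
wrist_force: [1.0, -0.1, -2.3]
opening: 0.491
time_s: 19.8
eef_pos: [0.0023, 0.8473, 0.5724]
orientation: [-2.998, 0.015, 0.007]
wrist_force: [1.4, -0.3, -3.2]
opening: 0.487
[[ 1.     0.004 -0.016  0.002]
 [ 0.007 -0.99   0.143  0.847]
 [-0.015 -0.143 -0.99   0.572]
 [ 0.     0.     0.     1.   ]]
[1.422 0.806 0.127 0.042 2.068 1.44 ]
```

```bash
python3 -m jog '1 -4.7 -1.2 0;1 -4.7 -1 0;1 -4.8 -0.8 0;1 -4.8 -0.6 0;0.5 -4.9 -0.4 0;0.5 -4.9 -0.3 0;0 -4.9 -0.2 0;0 -4.9 0 0;0 -4.9 0 0;0 0 0 0'
python3 -c "
from plan import *
print(tool().round(3));s=ctrl.observe();print(s['joint_pos'].round(3))"
```

```text
time_s: 20.8
eef_pos: [0.0379, 0.9568, 0.524]
orientation: [-2.75, 0.007, 0.004]
wrist_force: [-0.3, -0.2, -3.1]
opening: 0.487
[[ 1.     0.001 -0.008  0.038]
 [ 0.004 -0.924  0.382  0.957]
 [-0.007 -0.382 -0.924  0.524]
 [ 0.     0.     0.     1.   ]]
[1.391 0.886 0.129 0.077 1.741 1.416]
```

```bash
python3 -m jog '0 -4.9 0.1 0;0 -4.9 0.2 0;0 -4.9 0.3 0;0 -4.9 0.4 0;0 -4.9 0.4 0;0 0 0 0;1.9 3.8 -2.2 0;1.9 3.8 -2.2 0;1.9 3.8 -2.2 0;1.9 3.8 -2.2 0'
python3 -c "
from plan import *
print(tool().round(3));s=ctrl.observe();print(s['joint_pos'].round(3))
plan([(.3,.45,.5),(.49,-.025,.36)])"
```

```text
time_s: 21.8
eef_pos: [0.0979, 0.8591, 0.5207]
orientation: [-2.6, 0.001, 0.003]
wrist_force: [0.9, 0.8, -1.4]
opening: 0.485
[[ 1.     0.002 -0.002  0.098]
 [ 0.003 -0.857  0.516  0.859]
 [-0.001 -0.516 -0.857  0.521]
 [ 0.     0.     0.     1.   ]]
[1.277 0.36  0.93  0.156 1.333 1.278]
'2 3.6 -1.9 0;2 3.6 -2 0;2 3.6 -1.9 0;2 3.7 -1.9 0;2 3.6 -2 0;2.1 3.6 -1.9 0;2 3.6 -2 0;2 3.6 -1.9 0;2 3.6 -1.9 0;2 3.7 -2 0'
'1.7 4.3 -1.1 0;1.7 4.4 -1.1 0;1.7 4.3 -1.2 0;1.8 4.4 -1.1 0;1.7 4.4 -1.2 0;1.7 4.3 -1.1 0;1.7 4.4 -1.1 0;1.7 4.3 -1.2 0;1.7 4.4 -1.1 0;1.8 4.3 -1.2 0'
'1.7 4.4 -1.1 0;0 0 0 0;0 0 0 0;0 0 0 0;0 0 0 0;0 0 0 0;0 0 0 0;0 0 0 0;0 0 0 0;0 0 0 0'
[ 0.4902 -0.0249  0.3601] [-2.6e+00  1.0e-03  3.0e-03] 30
```

```bash
python3 -m jog '2 3.6 -1.9 0;2 3.6 -2 0;2 3.6 -1.9 0;2 3.7 -1.9 0;2 3.6 -2 0;2.1 3.6 -1.9 0;2 3.6 -2 0;2 3.6 -1.9 0;2 3.6 -1.9 0;2 3.7 -2 0'
python3 -m jog '1.7 4.3 -1.1 0;1.7 4.4 -1.1 0;1.7 4.3 -1.1 0;1.7 4.4 -1 0;1.7 4.4 -1 0;1.7 4.3 -1 0;1.7 4.4 -1 0;1.7 4.4 -1 0;1.5 4.4 -1 0;1.5 4.4 -1 0'
python3 - <<'E'
from plan import *
plan([(.48,-.065,.34)])
E
```

```text
time_s: 22.8
eef_pos: [0.2994, 0.4498, 0.5002]
orientation: [-2.6, -0.001, 0.003]
wrist_force: [0.7, 0.3, -2.8]
opening: 0.486
time_s: 23.8
eef_pos: [0.4667, 0.0224, 0.3627]
orientation: [-2.603, -0.002, 0.002]
wrist_force: [1.7, 0.1, -3.0]
opening: 0.486
'0.7 4.3 -1.3 0;0.6 4.4 -1.2 0;0 0 0 0;0 0 0 0;0 0 0 0;0 0 0 0;0 0 0 0;0 0 0 0;0 0 0 0;0 0 0 0'
[ 0.4799 -0.0651  0.3396] [-2.603e+00 -2.000e-03  2.000e-03] 10
```

Run:
```python
from plan import *
for i in range(4): p=snap('wrist','w4')
np.savez('w4.npz',T=p['T'],K=p['camera_matrix'],c=p['color']); print(tool().round(4))
sz=np.array([0,-.5,.866]); seat=np.array([.5655,.052,.17]); print(proj(p,[seat,seat+.042*sz,seat+.0175*np.array([0,.866,.5])+.025*sz]).round(1))
for l in ('spindle_tip',): print(l,[(round(d['conf'],2),np.round(d['box'])) for d in ctrl.look_for(p,l)[:3]])
```

```text
[[ 1.000e+00  1.000e-04 -1.200e-03  4.665e-01]
 [ 7.000e-04 -8.575e-01  5.146e-01  2.390e-02]
 [-1.000e-03 -5.146e-01 -8.575e-01  3.625e-01]
 [ 0.000e+00  0.000e+00  0.000e+00  1.000e+00]]
[[366.2 255.8]
 [376.5 270.6]
 [373.1 248.8]]
spindle_tip [(0.81, array([367., 257.,  40.,  47.]))]
```

View pics/w4.png

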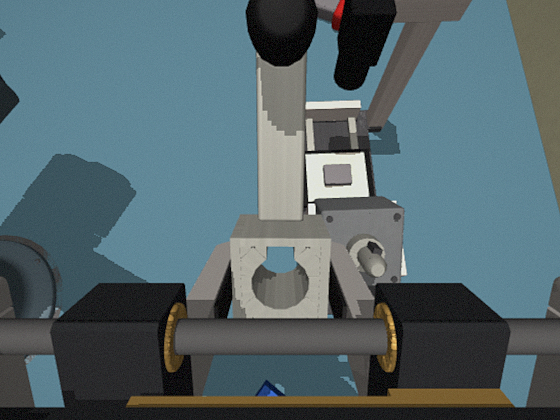

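```bash
python3 -c "
import cv2
a=cv2.imread('pics/w4.png')[195:290,305:415]
cv2.imwrite('pics/w4c.png',cv2.resize(a,(694,600),interpolation=cv2.INTER_CUBIC))"
```

```text
(no output)
```

View pics/w4c.png

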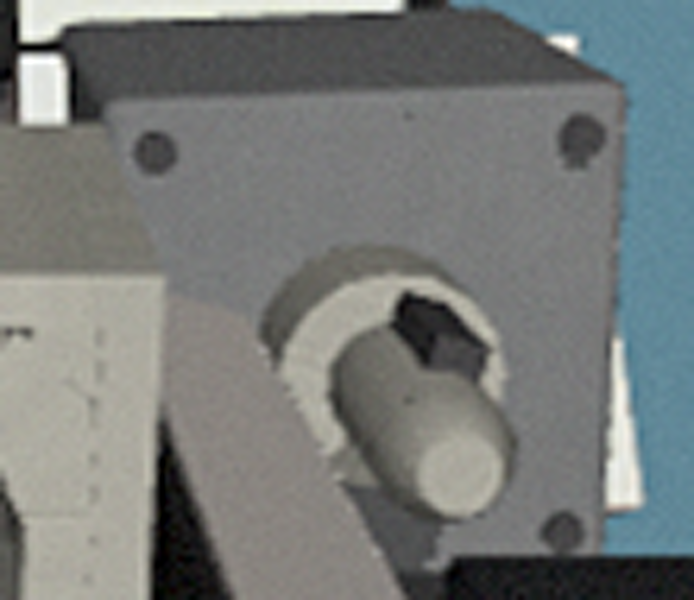

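Run:
```python
from h import *
d=np.load('w4.npz'); p={'T':d['T'],'camera_matrix':d['K']}
f=lambda X:((proj(p,X)-[305,195])*6.31).round()
a=np.radians(1.3)
z=np.array([.5*np.sin(a),-.5*np.cos(a),.866]); x0=np.array([-np.sin(a)*.866,.866*np.cos(a),.5]); y0=np.cross(z,x0)
seat=np.array([.5655,.052,.17])
def fitpt(seat):
    for q in(-.35,-.25,-.15):
        x=np.cos(q)*x0+np.sin(q)*y0;y=np.cross(z,x)
        print(q,'end corners',f([seat+.025*z+r*x+w*y for r,w in((.0175,.005),(.0175,-.005),(.012,-.005),(.012,.005))]).tolist(),'base',f([seat+.0175*x+w*y for w in(.005,-.005)]).tolist())
print('seat,tip',f([seat,seat+.042*z]),'ring',f([seat+.021*v for v in(x0,-x0,y0,-y0)]).tolist(),'gearface corners',f([seat-.02*z+.05*(i*x0+j*y0) for i in(1,-1) for j in (1,-1)]).tolist())
fitpt(seat)
# seat from pixels by offset
```

```text
seat,tip [[386. 384.]
 [454. 477.]] ring [[391.0, 274.0], [382.0, 491.0], [271.0, 387.0], [502.0, 381.0]] gearface corners [[99.0, 98.0], [637.0, 85.0], [96.0, 593.0], [604.0, 580.0]]
-0.35 end corners [[437.0, 336.0], [492.0, 354.0], [479.0, 383.0], [425.0, 365.0]] base [[397.0, 289.0], [449.0, 305.0]]
-0.25 end corners [[426.0, 336.0], [483.0, 348.0], [474.0, 378.0], [417.0, 366.0]] base [[387.0, 289.0], [441.0, 300.0]]
-0.15 end corners [[416.0, 337.0], [474.0, 344.0], [467.0, 374.0], [409.0, 367.0]] base [[377.0, 290.0], [432.0, 296.0]]
```

Run:
```python
from plan import *
seat=np.array([.5665,.052,.17]); z=np.array([.011,-.5,.866])
plan([seat+.13*z,seat+(.0056+.05)*z],15)
```

```text
'3.4 2.5 1.6 8.5;3.7 1.9 1.7 6.5;3.9 1.5 1.6 0;0 0.1 3.8 0;-0.1 0 3.7 0;0 0 0 0;0 0 0 0;0 0 0 0;0 0 0 0;0 0 0 0'
[0.5668 0.0248 0.2183] [-2.617  0.133 -0.224] 10
```

```bash
python3 -m jog '3.4 2.5 1.6 8.5;3.7 1.9 1.7 6.5;3.9 1.5 1.6 0;0 0 2.5 0;0 0.1 2.5 0;-0.1 0 2.5 0;0 0 0 0;0 0 0 0;0 0 0 0;0 0 0 0'
python3 - <<'E'
from plan import *
p=snap('wrist','w5'); T=tool(); print(T.round(4))
seat=np.array([.5665,.052,.17]); z=np.array([.011,-.5,.866])
print('tool-frame offset to home (cm)',100*T[:3,:3].T@(seat+.0056*z-T[:3,3]), T[:3,:3].T@z)
im=p['color'][200:350,200:360]; cv2.imwrite('pics/w5c.png',cv2.resize(im,(640,600),interpolation=cv2.INTER_CUBIC)[:,:,::-1])
sp=snap('scene'); uv=proj(sp,[seat])[0].astype(int);print(uv)
im=sp['color'][uv[1]-45:uv[1]+30,uv[0]-40:uv[0]+40];cv2.imwrite('pics/s5c.png',cv2.resize(im,(640,600),interpolation=cv2.INTER_CUBIC)[:,:,::-1])
a=cv2.imread('pics/w5c.png');b=cv2.imread('pics/s5c.png');cv2.imwrite('pics/ws5.png',cv2.resize(np.hstack([a,b]),(800,375)))
E
```

```text
time_s: 25.05
eef_pos: [0.5674, 0.0245, 0.2189]
orientation: [-2.616, 0.132, -0.224]
wrist_force: [0.2, -0.1, -2.9]
opening: 0.485
[[ 9.665e-01 -2.566e-01 -3.000e-04  5.673e-01]
 [-2.199e-01 -8.289e-01  5.143e-01  2.450e-02]
 [-1.322e-01 -4.971e-01 -8.576e-01  2.186e-01]
 [ 0.000e+00  0.000e+00  0.000e+00  1.000e+00]]
tool-frame offset to home (cm) [-0.0336348   0.14536675  5.01822147] [ 0.00609574 -0.01881887 -0.99984283]
[267 212]
```

View pics/ws5.png

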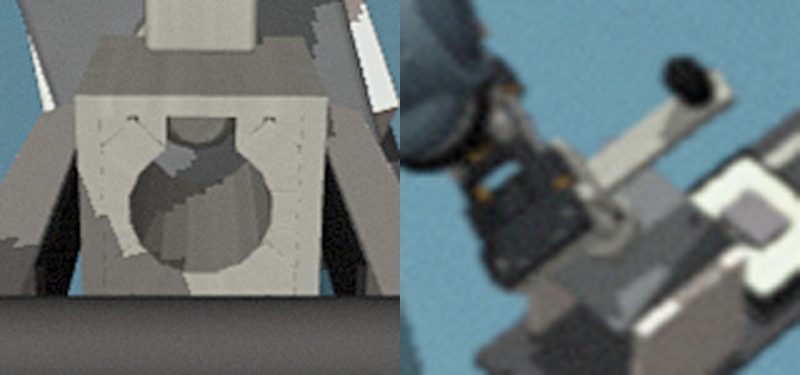

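```bash
python3 -m jog '0 0.1 0.5 0;0 0.1 0.5 0;0 0 0.5 0;0 0 0.5 0;0 0 0.5 0;0 0 0.5 0;0 0 0.5 0;0 0 0.4 0;0 0 0.4 0;0 0 0 0' - 30
python3 - <<'E'
from plan import *
T=tool(); s=ctrl.observe(); seat=np.array([.5665,.052,.17]); z=np.array([.011,-.5,.866])
print('to home (cm)',100*T[:3,:3].T@(seat+.0056*z-T[:3,3]), T[:3,:3].T@s['wrist_force'],s['ft_torque'])
E
```

```text
time_s: 26.15
eef_pos: [0.5661, 0.0465, 0.1791]
orientation: [-2.614, 0.135, -0.223]
wrist_force: [3.2, 5.2, -1.8]
opening: 0.485
to home (cm) [ 0.04535021 -0.02857665  0.50454531] [ 2.1468573  -4.24824391  4.23426514] [ 0.42020264 -0.36348988 -0.31397742]
```

```bash
python3 -m jog '0 0 0.3 0;0 0 0.2 0;0 0 0.1 0;0 0 0.1 0;0 0 0.1 0;0 0 0 0;0 0 0 0;0 0 0 0;0 0 0 0;0 0 0 0'
python3 - <<'E'
from plan import *
T=tool(); s=ctrl.observe(); seat=np.array([.5665,.052,.17]); z=np.array([.011,-.5,.866])
print('to home (cm)',100*T[:3,:3].T@(seat+.0056*z-T[:3,3]), T[:3,:3].T@s['wrist_force'],s['ft_torque'])
E
```

```text
time_s: 27.15
eef_pos: [0.5663, 0.0494, 0.1743]
orientation: [-2.616, 0.134, -0.222]
wrist_force: [-2.7, 1.5, 10.2]
opening: 0.486
to home (cm) [ 0.02178994 -0.01697855 -0.05828999] [-4.26915752 -5.63260391 -8.00373427] [0.87638136 0.56684119 0.14904753]
```

```bash
python3 -m jog '0 0 0.1 0;0 0 0.1 0;0 0 0 0;0 0 0 -4;0 0 0 -8;0 0 0 -8;0 0 0 -8;0 0 0 -8;0 0 0 -8;0 0 0 -8' - 60
python3 - <<'E'
from plan import *
T=tool(); s=ctrl.observe(); seat=np.array([.5665,.052,.17]); z=np.array([.011,-.5,.866])
print('to home (cm)',100*T[:3,:3].T@(seat+.0056*z-T[:3,3]), T[:3,:3].T@s['wrist_force'],T[:3,:3].T@s['ft_torque'],s['joint_pos'].round(2))
E
```

```text
time_s: 28.15
eef_pos: [0.5678, 0.0504, 0.1748]
orientation: [-2.696, -0.321, 0.581]
wrist_force: [-1.0, 2.2, 18.0]
opening: 0.479
to home (cm) [-0.15751584  0.0036112  -0.06647376] [  6.06379176  -9.46671005 -14.27402457] [1.60619829 0.55350856 0.33254012] [-0.36  0.15  1.81  0.51  1.42 -1.16]
```

```bash
python3 -m jog '0 0 0 -6;0 0 0 -6;0 0 0 -6;0 0 0 -4;0 0 0 -3;0 0 0 -3;0 0 0 0;0 0 0 0;0 0 0 0;0 0 0 0'
python3 - <<'E'
from plan import *
T=tool(); s=ctrl.observe(); seat=np.array([.5665,.052,.17]); z=np.array([.011,-.5,.866])
print('to home (cm)',100*T[:3,:3].T@(seat+.0056*z-T[:3,3]), T[:3,:3].T@s['wrist_force'],T[:3,:3].T@s['ft_torque'],s['joint_pos'].round(2))
a=np.radians(1.3);x0=np.array([-np.sin(a)*.866,.866*np.cos(a),.5]); zz=np.array([.5*np.sin(a),-.5*np.cos(a),.866]);y0=np.cross(zz,x0); cx=-T[:3,1]
print('crank angle',np.arctan2(cx@y0,cx@x0))
E
```

```text
time_s: 29.15
eef_pos: [0.5676, 0.051, 0.175]
orientation: [-2.894, -0.489, 1.076]
wrist_force: [-1.0, 3.3, 18.0]
opening: 0.487
to home (cm) [-0.19408153 -0.02828547 -0.07783204] [ 10.65403386  -5.96947516 -13.68079748] [1.33569501 1.52891528 0.12321189] [-0.36  0.15  1.81  0.51  1.42 -1.64]
crank angle 1.119104536796466
```

```bash
cat > st.py <<'E'
from plan import *
T=tool(); s=ctrl.observe(); seat=np.array([.5665,.052,.17]); z=np.array([.011,-.5,.866])
print('to home (cm)',100*T[:3,:3].T@(seat+.0056*z-T[:3,3]), T[:3,:3].T@s['wrist_force'],T[:3,:3].T@s['ft_torque'],s['joint_pos'].round(2))
a=np.radians(1.3);x0=np.array([-np.sin(a)*.866,.866*np.cos(a),.5]); zz=np.array([.5*np.sin(a),-.5*np.cos(a),.866]);y0=np.cross(zz,x0); cx=-T[:3,1]
print('crank angle',np.arctan2(cx@y0,cx@x0))
E
python3 -m jog '0 0 0 -3;0 0 0 -3;0 0 0 -3;0 0 0 -2;0 0 0 0;0 0 0 0;0 0 0 0;0 0 0 0;0 0 0 0;0 0 0 0'
python3 st.py
```

```text
time_s: 30.15
eef_pos: [0.5674, 0.0514, 0.1752]
orientation: [-2.998, -0.527, 1.291]
wrist_force: [-1.4, 4.4, 18.7]
opening: 0.486
to home (cm) [-0.22018051 -0.03726979 -0.08151849] [ 12.76256209  -4.61744915 -13.7302533 ] [1.21654869 1.97451982 0.4191662 ] [-0.36  0.15  1.81  0.51  1.42 -1.83]
crank angle 1.3103346910713733
```

```bash
python3 -m jog '0 0 0 -2;0 0 0 -2;0 0 0 -2;0 0 0 0;0 0 0 0;0 0 0 0;0 0 0 0;0 0 0 0;0 0 0 0;0 0 0 0'
python3 st.py
python3 - <<'E'
from plan import *
p=snap('wrist','w6'); sp=snap('top'); uv=proj(sp,[[.5665,.052,.17]])[0].astype(int)
b=sp['color'][uv[1]-40:uv[1]+40,uv[0]-85:uv[0]+35]
o=np.hstack([cv2.resize(p['color'],(400,300)),cv2.resize(b,(400,300),interpolation=cv2.INTER_CUBIC)])[:,:,::-1]
cv2.imwrite('pics/e6.png',o)
E
```

```text
time_s: 31.15
eef_pos: [0.5673, 0.052, 0.1754]
orientation: [-3.057, -0.541, 1.407]
wrist_force: [-2.7, 7.9, 20.4]
opening: 0.489
to home (cm) [-0.27480622 -0.03200447 -0.10158326] [ 16.77550397  -5.05476111 -13.34523605] [1.11522485 2.24089454 1.78139708] [-0.36  0.15  1.81  0.51  1.42 -1.93]
crank angle 1.4112597599739685
```

View pics/e6.png

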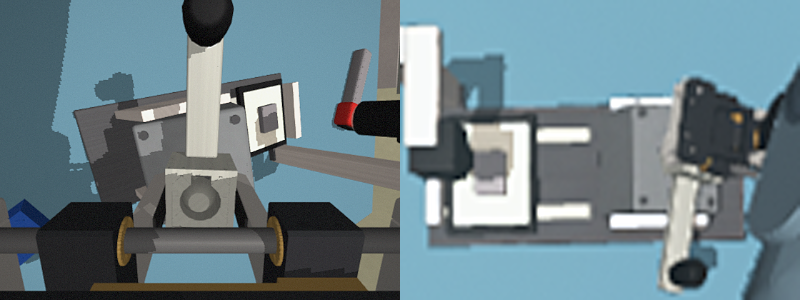

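```bash
python3 -m jog '0 0 0 1.5;0 0 0 1.5;0 0 0 0;0 0 0 0;0 0 0 0;0 0 0 0;0 0 0 0;0 0 0 0;0 0 0 0;0 0 0 0' - 10
python3 st.py
python3 -m jog '0 0 0 0;0 0 0 0;0 0 0 0;0 0 0 0;0 0 0 0;0 0 0 0;0 0 0 0;0 0 -0.5 0;0 0 -1 0;0 0 -2 0' 100
python3 st.py
python3 - <<'E'
from plan import *
p=snap('wrist','w7')
E
```

```text
time_s: 32.25
eef_pos: [0.5681, 0.0515, 0.1743]
orientation: [-3.031, -0.534, 1.352]
wrist_force: [2.4, 6.7, 13.0]
opening: 0.502
to home (cm) [-0.19438178 -0.12156959 -0.16684983] [12.70553019  0.0176446  -7.66276749] [-0.01947913  2.00559252  0.12788047] [-0.36  0.15  1.81  0.51  1.42 -1.88]
crank angle 1.3629367264067724
time_s: 33.25
eef_pos: [0.5652, 0.0329, 0.2004]
orientation: [-3.023, -0.53, 1.349]
wrist_force: [-1.0, -0.7, 0.6]
opening: 1.005
to home (cm) [0.10697449 0.13279954 3.0332456 ] [-0.41188847 -0.90783036 -0.88565447] [-0.07608847 -0.2609174   0.04166591] [-0.39  0.12  1.78  0.5   1.48 -1.88]
crank angle 1.3601390382065714
```

View pics/w7.png

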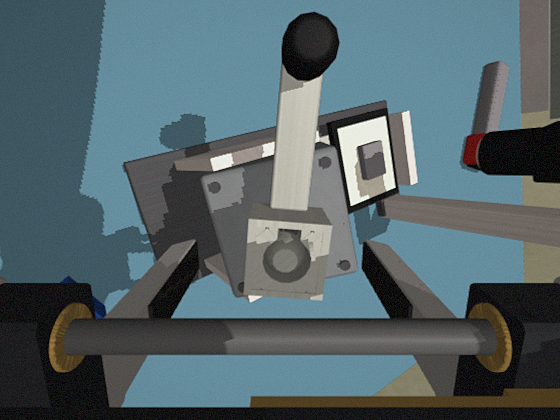

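```bash
python3 -m jog '0 0 -3 0;0 0 -4 0;0 0 -4 0;0 0 -4 0;0 0 0 0;0 0 0 0;0 0 0 0;0 0 0 0;0 0 0 0;0 0 0 0'
python3 - <<'E'
from plan import *
p=snap('wrist'); 
a=np.radians(1.3);x0=np.array([-np.sin(a)*.866,.866*np.cos(a),.5]); z=np.array([.5*np.sin(a),-.5*np.cos(a),.866]);y0=np.cross(z,x0); seat=np.array([.5665,.052,.17])
im=np.ascontiguousarray(p['color'][:,:,::-1]); S=2.4
c=proj(p,[seat+.05*z])[0].astype(int); x1,y1=max(c[0]-110,0),max(c[1]-120,0); im=cv2.resize(im[y1:y1+180,x1:x1+220],None,fx=3,fy=3,interpolation=cv2.INTER_CUBIC)
for th,col in((1.2,(0,255,0)),):
    x=np.cos(th)*x0+np.sin(th)*y0;y=np.cross(z,x)
    q=lambda X:((proj(p,X)-[x1,y1])*3).astype(np.int32)
    cv2.polylines(im,[q([seat+.04*z+.023*(i*x+j*y) for i,j in((1,1),(1,-1),(-1,-1),(-1,1))])],True,col,1)
    cv2.circle(im,tuple(q([seat+.042*z])[0].tolist()),4,(0,0,255),1); cv2.circle(im,tuple(q([seat+.06*z+.11*x])[0].tolist()),4,(0,0,255),1)
cv2.imwrite('pics/f.png',im); print(im.shape)
E
python3 st.py
```

```text
time_s: 34.3
eef_pos: [0.5661, -0.044, 0.3284]
orientation: [-3.024, -0.53, 1.349]
wrist_force: [-0.2, -0.4, 0.7]
opening: 0.998
(540, 660, 3)
to home (cm) [ 0.08628662  0.09036586 17.99037744] [ 0.09326297 -0.14039361 -0.38808949] [-0.03411432 -0.26271067  0.01194012] [-0.51  0.07  1.61  0.47  1.74 -1.88]
crank angle 1.360507910287746
```

View pics/f.png

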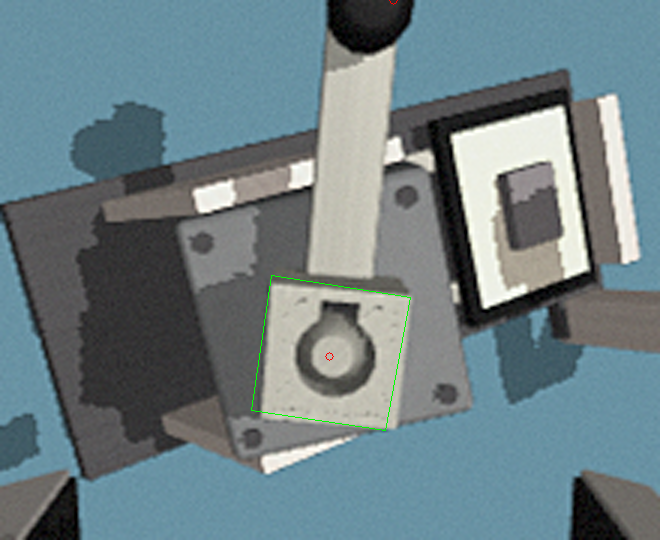

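```bash
python3 -c "
from cell import ctrl
print(ctrl.finish_job())"
```

```text
the job is handed in; nothing more can be done
None
```

The crank is on the spindle and wound to its stop with the tray under the camera. I let go, backed the arm off and handed the job in at about 34 s. `finish_job` gives no verdict, so success is not confirmed.

**How it was done:**
- **Tilting the tool:** the moves have no tilt command, so I pushed against the arm's reach limit until the tool leaned 31°, against the spindle's 30°. I first had to undo a test tilt to pick the crank up straight.
- **Fitting:** I gripped the hub and turned the crank to the measured key angle of about -0.28 rad. It slid on until the collar pushed back, within about 1 mm of the estimated seat and with roughly 8–15 N on the wrist.
- **Winding:** I turned it anticlockwise until the twist torque jumped from about 0.4 to 1.8 N m, which I took as the stop.

**What the last checks showed:**
- **Position:** the close-up after release shows the spindle end centred in the bore and the key in the keyway. The crank sits at about 1.25 rad, which fits a spindle at 1.1 plus the play. The arm was clear, with near-zero wrist force.
- **Disagreement:** during winding the tool read up to 1.41 rad, more than stop plus play (about 1.28). Either the hub slipped slightly in the jaws or my angle is a few hundredths off.
- **Less certain:** in the close-up the hub's top face looked about 1.5% smaller than predicted. That is within reading error, so depth after release rests mainly on the contact force and tool position before letting go.
- **Other objects:** I never went near the lens, mouse or scanner, but did not measure their positions again at the end.

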